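# Read a parcel's label, then hold the scanner up level

### The job

Take the yellow bar-code scanner out of its cradle and, keeping it level, hold its red window still for a full second squarely in front of the middle of the bar-code label on the blue-taped parcel, about 7 cm away (do not read the red-taped one). Then lift the scanner well above the tops of the parcels and keep it there level and still, display up, so that the clerk can read it: the program finishes while the gripper is still holding it. Do not disturb the parcels or the other things on the desk.

Things in the scene. Friction and masses are not known exactly. Their poses are not given: they have to be found in the camera images.
- scanner: yellow hand-held bar-code scanner, a rounded bar 150 (x) x 44 (y) x 34 (z) mm, 0.18 to 0.35 kg, balanced about its middle; origin at the centre of its underside, x along its length towards the red window in its front end, z up through the green display and black keys on its top. It starts lying level in the cradle with its underside 30 mm above the desk; grip it across its 44 mm width at mid-length (black rubber on both sides), from above.
- scanner_window (a point): centre of the scanner's red window, in its front end: 75 mm ahead of the scanner's origin along x and 18 mm above its underside; axes as the scanner's, it looks along +x
- cradle: charging cradle fixed to the desk: grey plate 170 (x) x 90 (y) x 10 (z) mm with two black saddles, each 26 mm long, at 56 mm before and behind its middle; the scanner lies on them 30 mm above the desk between side cheeks that rise to 46 mm and are 66 mm over their outsides (52 mm between, so 4 mm play each side). The 86 mm between the saddles are open for the fingers down to the plate. Origin at the centre of its underside, x as the scanner's x at the start
- parcel_blue: loose cardboard parcel, 120 (x) x 150 (y) x 140 (z) mm, 0.7 kg, a strip of blue tape 45 mm wide over the middle of its top; origin at the centre of its underside, z up, x from the face that bears the bar-code label (the face towards the robot) to the back. The blue-taped and the red-taped parcel stand side by side at the back of the work; either may be the left one.
- parcel_red: loose cardboard parcel, 120 (x) x 150 (y) x 140 (z) mm, 0.7 kg, a strip of red tape 45 mm wide over the middle of its top; origin at the centre of its underside, z up, x from the face that bears the bar-code label (the face towards the robot) to the back. The blue-taped and the red-taped parcel stand side by side at the back of the work; either may be the left one.
- parcel_blue_label (a point): centre of the white bar-code label (86 mm wide, 56 mm high) on the front face of the blue-taped parcel, 85 mm above the desk; axes as the parcel's, so the label faces along -x of this frame
- parcel_red_label (a point): centre of the white bar-code label (86 mm wide, 56 mm high) on the front face of the red-taped parcel, 85 mm above the desk; axes as the parcel's, so the label faces along -x of this frame
- masking_tape: roll of cream masking tape, 104 x 102 x 25 mm, lying flat, left of the work; origin at the centre of its underside; leave it alone
- glue_bottle: bottle with green cap, 36 x 42 x 106 mm, standing right of the work; origin at the centre of its underside; leave it alone
- note_pad: pad of yellow sticky notes, 76 x 50 x 14 mm, lying right of the work; origin at the centre of its underside; leave it alone

How it is judged:
On the way, in this order (a step that is already met when the one before it is completed fails the run):
1. the scanner is lifted level out of its cradle, held by the fingers (height (world z) of scanner above 0.045 m and contact force between scanner and cradle below 0.1 N and contact force between scanner and the fingers above 1 N and angle between scanner's own z axis and vertical below 0.14 rad), for 0.1 s.
2. the window looks squarely at the blue-taped parcel's label from 3 to 11 cm (aim line within 22 mm of the label's centre, within 0.26 rad of square), level and still for 0.8 s (x of parcel_blue_label in the frame of scanner_window between 0.03 and 0.11 m and y of parcel_blue_label in the frame of scanner_window between -0.022 and 0.022 m and z of parcel_blue_label in the frame of scanner_window between -0.022 and 0.022 m and angle between the x axis of scanner and the x axis of parcel_blue, either way round below 0.26 rad and contact force between scanner and the fingers above 1 N and angle between scanner's own z axis and vertical below 0.14 rad and linear speed of scanner below 0.03 m/s and angular speed of scanner below 0.2 rad/s), for 0.8 s.
At the end, for the whole second after the job is handed in: the fingers hold the scanner (more than 1 N) with its underside more than 0.16 m above the desk (20 mm above the parcels' tops), display up, level within 0.14 rad, slower than 0.03 m/s and 0.2 rad/s, touching neither cradle nor parcels (height (world z) of scanner above 0.16 m and contact force between scanner and the fingers above 1 N and angle between scanner's own z axis and vertical below 0.14 rad and linear speed of scanner below 0.03 m/s and angular speed of scanner below 0.2 rad/s and contact force between scanner and cradle below 0.1 N and contact force between scanner and parcel_blue below 0.1 N and contact force between scanner and parcel_red below 0.1 N); the arm keeps its last pose, push and grip.
It fails at once if the scanner is tipped more than 0.4 rad from level (angle between scanner's own z axis and vertical above 0.4 rad).
It fails at once if the scanner is held still before the red-taped parcel's label, reading it (x of parcel_red_label in the frame of scanner_window between 0.03 and 0.11 m and y of parcel_red_label in the frame of scanner_window between -0.022 and 0.022 m and z of parcel_red_label in the frame of scanner_window between -0.022 and 0.022 m and angle between the x axis of scanner and the x axis of parcel_red, either way round below 0.26 rad and linear speed of scanner below 0.03 m/s and angular speed of scanner below 0.2 rad/s).
It fails at once if a parcel or another thing on the desk is moved more than 15 mm (distance of any of parcel_blue, parcel_red, masking_tape, glue_bottle, note_pad from where it was at the start of the episode above 0.015 m).
It also fails if it takes over 38 s, if anything falls off the work surface, if the arm or the gripper's body presses on something with over 40 N, if the wrist force passes 120 N, or if a joint passes its speed limit or range.

### The arm

A 7-joint arm with a two-finger parallel gripper is mounted at the origin on a cart in front of the work surface, level with it; the furniture and walls round the work are solid. World frame = base frame: x ahead of the robot, y to its left, z up, the work surface at z = 0. Lengths are in m, angles in rad, forces in N, time in s.
With the tool pointing down it reaches from about 0.4 to 0.85 m from the base axis. Payload 4.5 kg.
Tool frame: the origin (TCP) lies midway between the tips of the shut fingers; the grasp point (between the pads) lies behind it (r.grip_point_offset is the z of the grasp point in the tool frame, in m); z points along the fingers, y is the line along which they close (so a half turn about z gives the same grasp; the last joint's range is limited). The gripper opens to 88 mm and grips with 3 to 60 N. Pads are 18 mm wide; open, the fingers measure 123 mm over their backs; the gripper's body (75 mm by 187 mm) begins 45 mm behind the grasp point.
Start: joints at [1.214, 0.689, -0.195, 1.565, 0.157, 0.902, -0.215], TCP at [0.238, -0.578, 0.239] pointing down, gripper open.
Joint ranges: [-3.01, 3.01], [-0.46, 2.08], [-1.47, 1.51], [0.13, 2.56], [-1, 4.14], [0.04, 2.09], [-2.66, 2.66]. Speed limits (rad/s): [2.57, 2.57, 3.14, 3.14, 3.14, 3.14, 3.14].

### API

Orientations are given as a unit quaternion [x, y, z, w].
In Python, from plant import r, optics, workorder gives the robot as it stands.
- The arm moves only by the shell command python3 -m creep 'ROWS' [FORCE]. ROWS is JSON, a list of rows, each an object of numbers: "grip": the gripper command: -1 is shut, 1 is fully open, values between are in proportion; "tx", "ty", "tz": the shift along the tool's x, y, z in cm; "spin": the turn about the tool's z in degrees. In form: [{"grip": .., "tx": .., "ty": .., "tz": .., "spin": ..}, ...]. A call has 1 to 8 rows; each row shifts and turns the commanded pose from where the row before left it, along the tool's axes as they then stand; what a row does not reach is not made up. A row lasts 1/12 s, in which the tool goes at most 41.7 mm and 7.16 degrees, less where a joint would pass 70% of its speed; a pose out of reach is approached as far as the arm can. A call with a gripper value outside its range is refused whole. The fingers move at their own pace and stop on an object; FORCE is the grip in N (left out, the last holds). Time passes only in rows, so rows that do not move let the fingers close. It gives the time, the measured TCP pose, the force, the opening and the grip force at its end, in the units of the state.
- r.get_state(): the state, without advancing time (a new reading comes with each control period).
- optics.snapshot(name): name is "scene" or "top" or "wrist"; returns (picture, depth): 420x560x3 uint8, red, green, blue; 420x560 float32, m along the optical axis (not along the pixel's ray), 0 where there is no reading.
- optics.get_calibration(name): a dict with "fx", "fy", "cx", "cy" (pixels), "extrinsics" (4x4, takes a point from world to camera coordinates). Camera axes: x right, y down, z forward; pixel columns grow to the right and rows downward; lengths in m; the calibration is good to about 2 mm. A picture is of the moment at which its call begins: read the wrist's pose just before it. get_calibration takes no time and is no camera call; for the wrist camera it gives the pose at the moment of the call.
- workorder.finish_job(): hands the job in; it is judged then, once.
The state is a dict: "clock": time; "q": joint angles; "qd": joint speeds; "joint_torque": joint torques, N m; "tool_pos": TCP position; "eef_rot": TCP orientation; "contact_force": force on the tool from outside, world axes, zero at the start; "moment": the same for the moment, N m; "opening": opening from 0.0 (shut) to 1.0 (fully open); "finger_force": force on a finger pad.
Only numpy, scipy, OpenCV 4.12 (cv2) and the standard library are available. Lean on these libraries where they do the work, as an engineer would, in place of code of your own. Each camera call takes 0.05 s, during which the arm holds its last target. There are 200 camera calls.

## Working session

There is one attempt and no reset: what is moved stays moved. The work goes in short steps, Python scripts to look and compute and a shell command to move; the robot and the scene stay as the last step left them, time stands still between calls to the robot, and variables do not carry over. Pictures are saved under pics/ and viewed, at most 10 in all, crops included, and the job is handed in when it is done.

```bash
mkdir -p pics; python3 - <<'E'
from plant import r,optics
import cv2,numpy as np
s=r.get_state();print({k:np.round(v,3) for k,v in s.items()},r.grip_point_offset)
for n in("scene","top"):
    p,d=optics.snapshot(n);cv2.imwrite(f"pics/{n}.png",p[:,:,::-1]);np.savez(f"{n}.npz",p=p,d=d)
    c=optics.get_calibration(n);print(n,c["fx"],c["cx"],np.round(c["extrinsics"],3).tolist())
E
```

```text
{'clock': np.float64(0.0), 'q': array([ 1.214,  0.69 , -0.195,  1.566,  0.157,  0.902, -0.215]), 'qd': array([ 0.   , -0.001, -0.001,  0.002,  0.   , -0.   ,  0.   ]), 'joint_torque': array([ 1.0000e-03, -5.2756e+01, -1.2670e+00, -1.5343e+01, -5.3000e-02,
        6.0000e-03,  0.0000e+00]), 'tool_pos': array([ 0.238, -0.577,  0.238]), 'eef_rot': array([ 0.981,  0.194, -0.   , -0.001]), 'contact_force': array([ 0.221, -0.543, -0.628]), 'moment': array([ 0.047,  0.014, -0.053]), 'finger_force': np.float64(0.0), 'opening': np.float64(0.999)} -0.0187
scene 543.0485556886565 280.40525205216295 [[-0.574, -0.819, 0.017, 0.36], [-0.432, 0.285, -0.855, 0.349], [0.695, -0.499, -0.518, 1.381], [0.0, 0.0, 0.0, 1.0]]
top 483.0482420619897 279.33151865984144 [[0.022, -1.0, 0.002, -0.029], [-0.995, -0.022, -0.1, 0.621], [0.1, 0.0, -0.995, 1.635], [0.0, 0.0, 0.0, 1.0]]
```

View pics/top.png

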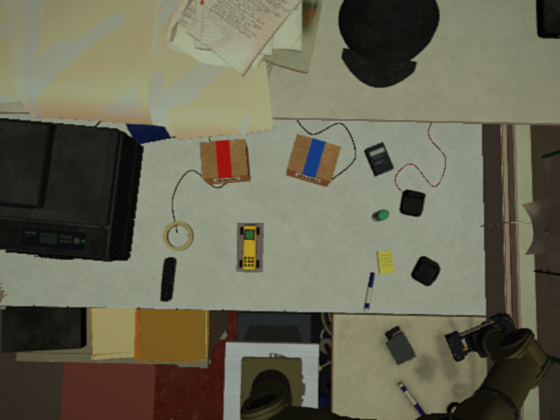

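View pics/scene.png

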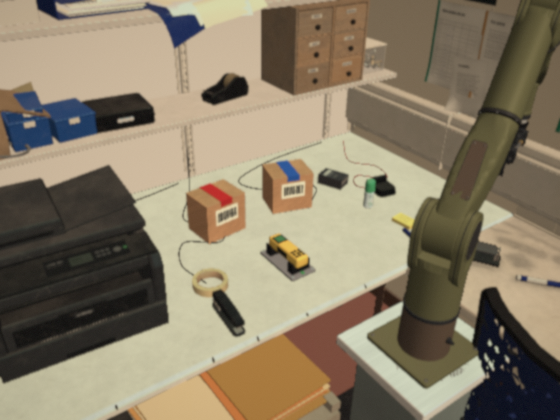

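The top view shows the red-taped parcel at (225,160), the blue-taped one at (314,160) on the right, and the yellow scanner at (249,248) with its display end away from the robot. The scene view shows the labels on the parcels' front faces. Next I'll measure these.

```bash
cat > h.py <<'E'
import numpy as np,cv2
from plant import r,optics
def cast(c,uv,z):
    E=c["extrinsics"];R=E[:3,:3];o=-R.T@E[:3,3]
    uv=np.atleast_2d(uv).astype(float)
    d=np.c_[(uv[:,0]-c["cx"])/c["fx"],(uv[:,1]-c["cy"])/c["fy"],np.ones(len(uv))]@R
    return o+d*((z-o[2])/d[:,2])[:,None]
def cloud(c,d,m):
    v,u=np.nonzero(m&(d>0));E=c["extrinsics"];z=d[v,u]
    return (np.c_[(u-c["cx"])/c["fx"]*z,(v-c["cy"])/c["fy"]*z,z]-E[:3,3])@E[:3,:3]
def mask(p,h0,h1,box,s=110,v=50):
    m=cv2.inRange(cv2.cvtColor(p,cv2.COLOR_RGB2HSV),(h0,s,v),(h1,255,255))
    k=np.zeros_like(m);x0,y0,x1,y1=box;k[y0:y1,x0:x1]=255;m&=k
    n,l,st,_=cv2.connectedComponentsWithStats(m);return l==1+np.argmax(st[1:,4])
def rect(P):
    (c,(a,b),t)=cv2.minAreaRect((P[:,:2]*1000).astype(np.float32))
    bx=cv2.boxPoints((c,(a,b),t));e=[bx[1]-bx[0],bx[2]-bx[1]];e=max(e,key=np.linalg.norm)
    a_=np.degrees(np.arctan2(e[1],e[0]));a_=(a_+90)%180-90
    return np.round(c,1),np.round((a,b),1),round(float(a_),1)
E
python3 - <<'E'
from h import *
f=np.load("top.npz");p,d=f["p"],f["d"];c=optics.get_calibration("top")
for n,h,box,z in(("scanner",(18,34),(225,210,275,285),.064),("blue",(100,130),(280,125,350,190),.14),("red tape",(0,6),(195,125,255,190),.14),("cardboard b",(5,20),(275,125,350,190),.14)):
    m=mask(p,*h,box,s=80 if n[0]=="c" else 110);v,u=np.nonzero(m);P=cast(c,np.c_[u,v],z);Q=cloud(c,d,m)
    print(n,m.sum(),rect(P),P.mean(0).round(3),"depth z",np.percentile(Q[:,2],[5,50,95]).round(3),Q[:,:2].mean(0).round(3))
# label by scene view
f=np.load("scene.npz");p,d=f["p"],f["d"];c=optics.get_calibration("scene")
hsv=cv2.cvtColor(p,cv2.COLOR_RGB2HSV)
for n,(x0,y0,x1,y1) in(("bluelab",(278,175,310,203)),("redlab",(212,200,242,228))):
    m=np.zeros(d.shape,bool);m[y0:y1,x0:x1]=(hsv[y0:y1,x0:x1,1]<60)&(hsv[y0:y1,x0:x1,2]>110)
    Q=cloud(c,d,m);print(n,len(Q),np.median(Q,0).round(3),Q.min(0).round(3),Q.max(0).round(3))
# whole blue parcel cloud, top
f=np.load("top.npz");p,d=f["p"],f["d"];c=optics.get_calibration("top")
m=np.zeros(d.shape,bool);m[125:195,275:355]=True;Q=cloud(c,d,m);Q=Q[(Q[:,2]>.125)&(Q[:,2]<.16)];print("parcel top",rect(Q))
m[:]=0;m[125:195,190:260]=True;Q=cloud(c,d,m);Q=Q[(Q[:,2]>.125)&(Q[:,2]<.16)];print("red top",rect(Q))
# heights of shelf etc
m[:]=1;Q=cloud(c,d,m);B=Q[(Q[:,2]>.2)&(abs(Q[:,1])<.35)&(Q[:,0]>.3)];print("high",B.min(0),B.max(0))
E
```

```text
scanner 525 (array([472.7,  83.5]), array([147.1,  47. ]), 1.5) [0.466 0.083 0.064] depth z [0.051 0.063 0.07 ] [0.466 0.083]
blue 483 (array([ 766.6, -122.8]), array([ 42.7, 122.2]), -15.2) [ 0.767 -0.123  0.14 ] depth z [0.135 0.141 0.147] [ 0.767 -0.123]
red tape 520 (array([756.3, 170.8]), array([125.1,  44.8]), 6.3) [0.756 0.171 0.14 ] depth z [0.135 0.142 0.147] [0.755 0.17 ]
cardboard b 1339 (array([ 756.5, -121.4]), array([150.5, 141.2]), 74.8) [ 0.755 -0.12   0.14 ] depth z [0.037 0.139 0.146] [ 0.757 -0.121]
bluelab 66 [ 0.71  -0.106  0.092] [ 0.693 -0.139  0.069] [ 0.729 -0.078  0.141]
redlab 24 [0.695 0.166 0.085] [0.689 0.137 0.073] [0.703 0.193 0.098]
parcel top (array([ 767.2, -123.9]), array([150. , 123.5]), 74.7)
red top (array([757.5, 170.1]), array([123.3, 150.5]), -83.7)
high [ 0.68842887 -0.34996364  0.63397876] [0.99815093 0.3499984  0.83240935]
```

Blue label is at about (0.709, -0.107, 0.085) with yaw -15.2°. This matches the scene view. The scanner is at (0.472, 0.083) with yaw about 1.5°. I'll move above it now.

```bash
python3 -m creep '[{"grip":1,"spin":5.2},{"grip":1,"spin":5.2},{"grip":1,"spin":5.2},{"grip":1,"spin":5.2}]' 
python3 -m creep '[{"grip":1,"tx":2.5,"ty":-2.5},{"grip":1,"tx":2.5,"ty":-2.5},{"grip":1,"tx":2.5,"ty":-2.5},{"grip":1,"tx":2.5,"ty":-2.5},{"grip":1,"tx":2.5,"ty":-2.5},{"grip":1,"tx":2.5,"ty":-2.5},{"grip":1,"tx":2.5,"ty":-2.5},{"grip":1,"tx":2.5,"ty":-2.5}]'
python3 -m creep '[{"grip":1,"ty":-3},{"grip":1,"ty":-3},{"grip":1,"ty":-3},{"grip":1,"ty":-3},{"grip":1,"ty":-3},{"grip":1,"ty":-3},{"grip":1,"ty":-3},{"grip":1,"ty":-3}]'
python3 -m creep '[{"grip":1,"ty":-3},{"grip":1,"ty":-3},{"grip":1,"ty":-3},{"grip":1,"ty":-3},{"grip":1,"ty":-3},{"grip":1,"ty":-3},{"grip":1},{"grip":1}]'
```

```text
$[0]: bad value
$[0]: bad value
$[0]: bad value
$[0]: bad value
```

```bash
python3 -m creep '[{"grip":1,"tx":0,"ty":0,"tz":0,"spin":5.2},{"grip":1,"tx":0,"ty":0,"tz":0,"spin":5.2},{"grip":1,"tx":0,"ty":0,"tz":0,"spin":5.2},{"grip":1,"tx":0,"ty":0,"tz":0,"spin":5.2}]'; python3 -m creep '[{"grip":1,"tx":0,"ty":0,"tz":0,"spin":0}]'
```

```text
clock: 0.43
tool_pos: [0.238, -0.5775, 0.2383]
eef_rot: [1.0, 0.012, -0.0, -0.001]
contact_force: [1.1, 1.1, 1.1]
opening: 1.0
finger_force: 0.0
clock: 0.52
tool_pos: [0.2381, -0.5775, 0.2383]
eef_rot: [1.0, 0.013, -0.0, -0.0]
contact_force: [-0.6, 0.7, -0.4]
opening: 0.994
finger_force: 0.0
```

```bash

python3 -m creep '[{"grip":1,"tx":2.5,"ty":-2.5,"tz":0,"spin":0},{"grip":1,"tx":2.5,"ty":-2.5,"tz":0,"spin":0},{"grip":1,"tx":2.5,"ty":-2.5,"tz":0,"spin":0},{"grip":1,"tx":2.5,"ty":-2.5,"tz":0,"spin":0},{"grip":1,"tx":2.5,"ty":-2.5,"tz":0,"spin":0},{"grip":1,"tx":2.5,"ty":-2.5,"tz":0,"spin":0},{"grip":1,"tx":2.5,"ty":-2.5,"tz":0,"spin":0},{"grip":1,"tx":2.5,"ty":-2.5,"tz":0,"spin":0}]'
python3 -m creep '[{"grip":1,"tx":0,"ty":-3,"tz":0,"spin":0},{"grip":1,"tx":0,"ty":-3,"tz":0,"spin":0},{"grip":1,"tx":0,"ty":-3,"tz":0,"spin":0},{"grip":1,"tx":0,"ty":-3,"tz":0,"spin":0},{"grip":1,"tx":0,"ty":-3,"tz":0,"spin":0},{"grip":1,"tx":0,"ty":-3,"tz":0,"spin":0},{"grip":1,"tx":0,"ty":-3,"tz":0,"spin":0},{"grip":1,"tx":0,"ty":-3,"tz":0,"spin":0}]'
```

```text
clock: 1.18
tool_pos: [0.4333, -0.3709, 0.2386]
eef_rot: [1.0, 0.015, -0.0, -0.0]
contact_force: [0.0, -0.8, -1.0]
opening: 1.001
finger_force: 0.0
clock: 1.85
tool_pos: [0.4255, -0.1311, 0.2387]
eef_rot: [1.0, 0.015, -0.0, -0.0]
contact_force: [-0.1, 0.4, 0.3]
opening: 0.998
finger_force: 0.0
```

```bash

python3 -m creep '[{"grip":1,"tx":0,"ty":-3,"tz":0,"spin":0},{"grip":1,"tx":0,"ty":-3,"tz":0,"spin":0},{"grip":1,"tx":0,"ty":-3,"tz":0,"spin":0},{"grip":1,"tx":0,"ty":-3,"tz":0,"spin":0},{"grip":1,"tx":0,"ty":-3,"tz":0,"spin":0},{"grip":1,"tx":0,"ty":-3,"tz":0,"spin":0},{"grip":1,"tx":0,"ty":0,"tz":0,"spin":0},{"grip":1,"tx":0,"ty":0,"tz":0,"spin":0}]'; python3 - <<'E'
from h import *
s=r.get_state();print(s["q"].round(3) if hasattr(s["q"],"round") else s["q"])
c=optics.get_calibration("wrist");p,d=optics.snapshot("wrist");cv2.imwrite("pics/w1.png",p[:,:,::-1]);np.savez("w1.npz",p=p,d=d)
print(c["fx"],np.round(c["extrinsics"],3).tolist())
m=mask(p,18,34,(0,0,560,420));v,u=np.nonzero(m);P=cast(c,np.c_[u,v],.064);Q=cloud(c,d,m)
print(m.sum(),rect(P),np.percentile(Q[:,2],[5,50,95]))
E
```

```text
clock: 2.52
tool_pos: [0.4207, 0.0492, 0.2387]
eef_rot: [1.0, 0.017, -0.0, -0.0]
contact_force: [0.7, -0.5, -0.3]
opening: 0.994
finger_force: 0.0
[-0.218  0.437 -0.011  2.146  0.008  0.558 -1.77 ]
361.90228563063135 [[0.036, -0.999, 0.0, 0.034], [-0.957, -0.034, 0.289, 0.363], [-0.289, -0.01, -0.957, 0.512], [0.0, 0.0, 0.0, 1.0]]
6359 (array([472.5,  82.3]), array([146.4,  44.5]), 0.2) [0.05794086 0.06339527 0.06506369]
```

View pics/w1.png

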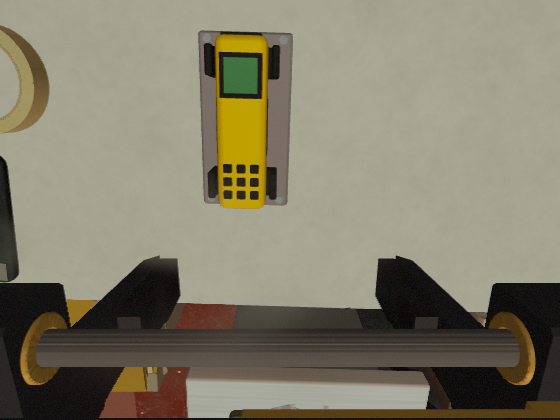

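The wrist view shows the scanner upright at px (242,120), display end forward, clear between the saddles. It measures (0.4725, 0.0823) with yaw 0.2°, 146x44 mm at z 0.063, as expected. Next I'll align and go down.

```bash

python3 -m creep '[{"grip":1,"tx":0,"ty":0,"tz":0,"spin":1.7},{"grip":1,"tx":2.6,"ty":-1.65,"tz":0,"spin":0},{"grip":1,"tx":2.6,"ty":-1.65,"tz":0,"spin":0},{"grip":1,"tx":0,"ty":0,"tz":2.5,"spin":0},{"grip":1,"tx":0,"ty":0,"tz":2.5,"spin":0},{"grip":1,"tx":0,"ty":0,"tz":2.5,"spin":0},{"grip":1,"tx":0,"ty":0,"tz":2.5,"spin":0},{"grip":1,"tx":0,"ty":0,"tz":0,"spin":0}]'; python3 -m creep '[{"grip":1,"tx":0,"ty":0,"tz":0,"spin":0},{"grip":1,"tx":0,"ty":0,"tz":0,"spin":0}]'
```

```text
clock: 3.23
tool_pos: [0.4705, 0.078, 0.1353]
eef_rot: [1.0, -0.002, -0.004, 0.001]
contact_force: [0.7, 0.1, -0.4]
opening: 1.001
finger_force: 0.0
clock: 3.4
tool_pos: [0.4735, 0.0794, 0.1396]
eef_rot: [1.0, -0.002, 0.001, 0.0]
contact_force: [-0.1, -0.0, 0.0]
opening: 1.0
finger_force: 0.0
```

```bash

python3 -m creep '[{"grip":1,"tx":-0.1,"ty":-0.3,"tz":1.8,"spin":0},{"grip":1,"tx":0,"ty":0,"tz":1.8,"spin":0},{"grip":1,"tx":0,"ty":0,"tz":1.8,"spin":0},{"grip":1,"tx":0,"ty":0,"tz":1.8,"spin":0},{"grip":1,"tx":0,"ty":0,"tz":1.8,"spin":0},{"grip":1,"tx":0,"ty":0,"tz":1.4,"spin":0},{"grip":1,"tx":0,"ty":0,"tz":0.7,"spin":0},{"grip":1,"tx":0,"ty":0,"tz":0,"spin":0}]'; python3 -m creep '[{"grip":1,"tx":0,"ty":0,"tz":0,"spin":0},{"grip":1,"tx":0,"ty":0,"tz":0,"spin":0},{"grip":1,"tx":0,"ty":0,"tz":0,"spin":0}]'
```

```text
clock: 4.07
tool_pos: [0.4724, 0.0832, 0.0278]
eef_rot: [1.0, -0.001, 0.0, 0.0]
contact_force: [-0.1, -0.1, 0.3]
opening: 1.002
finger_force: 0.0
clock: 4.32
tool_pos: [0.4727, 0.0834, 0.0288]
eef_rot: [1.0, -0.001, 0.001, -0.0]
contact_force: [0.3, 0.4, 0.1]
opening: 0.997
finger_force: 0.0
```

On target, so I'll close with 30 N.

```bash

python3 -m creep '[{"grip":-1,"tx":0,"ty":0,"tz":0,"spin":0},{"grip":-1,"tx":0,"ty":0,"tz":0,"spin":0},{"grip":-1,"tx":0,"ty":0,"tz":0,"spin":0},{"grip":-1,"tx":0,"ty":0,"tz":0,"spin":0},{"grip":-1,"tx":0,"ty":0,"tz":0,"spin":0},{"grip":-1,"tx":0,"ty":0,"tz":0,"spin":0},{"grip":-1,"tx":0,"ty":0,"tz":0,"spin":0},{"grip":-1,"tx":0,"ty":0,"tz":0,"spin":0}]' 30; python3 -m creep '[{"grip":-1,"tx":0,"ty":0,"tz":0,"spin":0},{"grip":-1,"tx":0,"ty":0,"tz":0,"spin":0},{"grip":-1,"tx":0,"ty":0,"tz":0,"spin":0},{"grip":-1,"tx":0,"ty":0,"tz":0,"spin":0},{"grip":-1,"tx":0,"ty":0,"tz":0,"spin":0},{"grip":-1,"tx":0,"ty":0,"tz":0,"spin":0}]'
```

```text
clock: 4.98
tool_pos: [0.4718, 0.0833, 0.0277]
eef_rot: [1.0, -0.001, -0.0, 0.0]
contact_force: [0.3, -0.0, -0.5]
opening: 0.498
finger_force: 30.0
clock: 5.48
tool_pos: [0.4718, 0.0833, 0.0277]
eef_rot: [1.0, -0.001, -0.0, 0.0]
contact_force: [0.3, -0.0, -0.8]
opening: 0.494
finger_force: 30.0
```

```bash

python3 -m creep '[{"grip":-1,"tx":0,"ty":0,"tz":-0.5,"spin":0},{"grip":-1,"tx":0,"ty":0,"tz":-1,"spin":0},{"grip":-1,"tx":0,"ty":0,"tz":-1.2,"spin":0},{"grip":-1,"tx":0,"ty":0,"tz":-1.2,"spin":0},{"grip":-1,"tx":0,"ty":0,"tz":-1.2,"spin":0},{"grip":-1,"tx":0,"ty":0,"tz":-1.2,"spin":0},{"grip":-1,"tx":0,"ty":0,"tz":-1,"spin":0},{"grip":-1,"tx":0,"ty":0,"tz":-0.5,"spin":0}]'; python3 -m creep '[{"grip":-1,"tx":0,"ty":0,"tz":0,"spin":0},{"grip":-1,"tx":0,"ty":0,"tz":0,"spin":0},{"grip":-1,"tx":0,"ty":0,"tz":0,"spin":0},{"grip":-1,"tx":0,"ty":0,"tz":0,"spin":0}]'
python3 - <<'E'
from h import *
s=r.get_state();print(s["tool_pos"],s["eef_rot"])
c=optics.get_calibration("wrist");p,d=optics.snapshot("wrist");cv2.imwrite("pics/w2.png",p[:,:,::-1])
m=mask(p,18,34,(0,0,560,420));Q=cloud(c,d,m);print("wrist",rect(Q))
A=np.c_[Q[:,:2],np.ones(len(Q))];t=Q[:,2]>np.percentile(Q[:,2],50)-.006;print(np.linalg.lstsq(A[t],Q[t,2],rcond=None)[0],np.median(Q[:,2]),Q.min(0),Q.max(0))
E
```

```text
clock: 6.15
tool_pos: [0.4723, 0.0834, 0.1074]
eef_rot: [1.0, -0.001, 0.001, -0.0]
contact_force: [0.7, 0.7, -1.7]
opening: 0.491
finger_force: 30.0
clock: 6.48
tool_pos: [0.4714, 0.0832, 0.1052]
eef_rot: [1.0, -0.001, -0.001, 0.0]
contact_force: [-1.1, -0.2, -2.9]
opening: 0.493
finger_force: 30.0
[0.47142407 0.08322561 0.10515768] [ 9.99999360e-01 -9.26099011e-04 -6.18094923e-04  1.98424845e-04]
wrist (array([504.2,  83. ]), array([83.7, 83.4]), 0.6)
[-0.02780337  0.03022578  0.15313625] 0.14087599720556299 [0.46206756 0.0417017  0.0080052 ] [0.54622166 0.12512427 0.18568967]
```

View pics/w2.png

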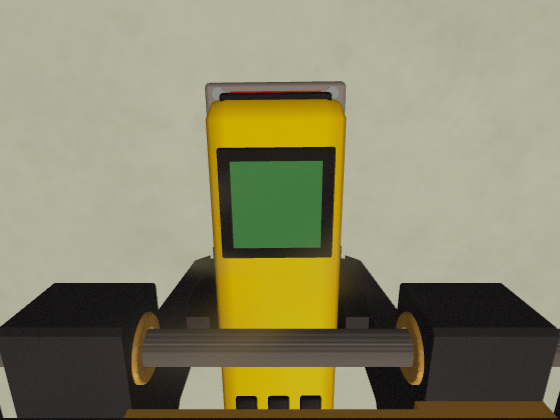

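The scanner is held level: its front end is at x 0.546 and its top at z 0.141, so the underside is about 2 mm above TCP height. Moving on to the blue label.

```bash

python3 -m creep '[{"grip":-1,"tx":0.7,"ty":1.1,"tz":0,"spin":0},{"grip":-1,"tx":1.4,"ty":2.2,"tz":0,"spin":0},{"grip":-1,"tx":1.5,"ty":2.2,"tz":0,"spin":0},{"grip":-1,"tx":1.5,"ty":2.3,"tz":0,"spin":0},{"grip":-1,"tx":1.5,"ty":2.3,"tz":0,"spin":0},{"grip":-1,"tx":1.4,"ty":2.2,"tz":0,"spin":0},{"grip":-1,"tx":1.1,"ty":1.8,"tz":0,"spin":0},{"grip":-1,"tx":0.7,"ty":1.1,"tz":0,"spin":0}]'; python3 -m creep '[{"grip":-1,"tx":0,"ty":0,"tz":0.5,"spin":1.5},{"grip":-1,"tx":0,"ty":0,"tz":1,"spin":3.5},{"grip":-1,"tx":0,"ty":0,"tz":1,"spin":3.5},{"grip":-1,"tx":0,"ty":0,"tz":0.8,"spin":3.5},{"grip":-1,"tx":0,"ty":0,"tz":0.5,"spin":2},{"grip":-1,"tx":0,"ty":0,"tz":0.2,"spin":1.1},{"grip":-1,"tx":0,"ty":0,"tz":0,"spin":0},{"grip":-1,"tx":0,"ty":0,"tz":0,"spin":0}]'
python3 - <<'E'
from h import *
s=r.get_state()
p,d=optics.snapshot("scene");cv2.imwrite("pics/s2.png",cv2.resize(p[140:290,180:380,::-1],(800,600)))
p,d=optics.snapshot("top");c=optics.get_calibration("top")
m=mask(p,100,130,(280,125,350,190));v,u=np.nonzero(m);B=rect(cast(c,np.c_[u,v],.14));print("blue",B)
b=np.radians(B[2]);x=np.array([np.cos(b),np.sin(b)]);L=B[0]/1000-.06*x
q=s["eef_rot"];yaw=2*np.arctan2(q[1],q[0]);o=np.array(s["tool_pos"][:2])
g=np.array([np.cos(yaw),np.sin(yaw)]);w=o+.075*g;n=np.array([-g[1],g[0]])
print(s["tool_pos"],"yaw",np.degrees(yaw),"label in window",(L-w)@g,(L-w)@n,.085-.018-.002-s["tool_pos"][2])
E
```

```text
clock: 7.2
tool_pos: [0.5703, -0.0723, 0.1051]
eef_rot: [1.0, -0.003, 0.0, 0.001]
contact_force: [0.0, 0.1, -2.9]
opening: 0.497
finger_force: 30.0
clock: 7.87
tool_pos: [0.5695, -0.0684, 0.0657]
eef_rot: [0.991, -0.132, -0.0, -0.0]
contact_force: [0.4, 0.0, -2.6]
opening: 0.495
finger_force: 30.0
blue (array([ 766.6, -122.8]), array([ 42.7, 122.2]), -15.2)
[ 0.5694759  -0.06835751  0.06572585] yaw -15.138232600603603 label in window 0.06950123436455469 -0.001009873041295891 -0.0007258455977526695
```

View pics/s2.png

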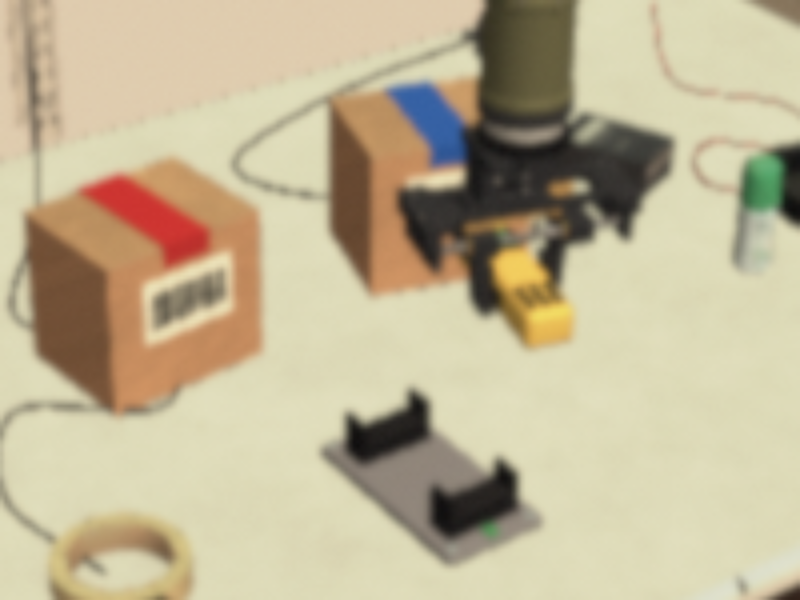

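The picture shows the cradle empty at (430,470) and the scanner at (535,300), held in front of the untouched blue-taped parcel. The window is 69 mm from the label and 1 mm off its centre line. I'll hold for 2 s.

```bash

python3 -m creep '[{"grip":-1,"tx":0,"ty":0,"tz":0,"spin":0},{"grip":-1,"tx":0,"ty":0,"tz":0,"spin":0},{"grip":-1,"tx":0,"ty":0,"tz":0,"spin":0},{"grip":-1,"tx":0,"ty":0,"tz":0,"spin":0},{"grip":-1,"tx":0,"ty":0,"tz":0,"spin":0},{"grip":-1,"tx":0,"ty":0,"tz":0,"spin":0},{"grip":-1,"tx":0,"ty":0,"tz":0,"spin":0},{"grip":-1,"tx":0,"ty":0,"tz":0,"spin":0}]'; python3 -m creep '[{"grip":-1,"tx":0,"ty":0,"tz":0,"spin":0},{"grip":-1,"tx":0,"ty":0,"tz":0,"spin":0},{"grip":-1,"tx":0,"ty":0,"tz":0,"spin":0},{"grip":-1,"tx":0,"ty":0,"tz":0,"spin":0},{"grip":-1,"tx":0,"ty":0,"tz":0,"spin":0},{"grip":-1,"tx":0,"ty":0,"tz":0,"spin":0},{"grip":-1,"tx":0,"ty":0,"tz":0,"spin":0},{"grip":-1,"tx":0,"ty":0,"tz":0,"spin":0}]'
python3 -m creep '[{"grip":-1,"tx":0,"ty":0,"tz":0,"spin":0},{"grip":-1,"tx":0,"ty":0,"tz":0,"spin":0},{"grip":-1,"tx":0,"ty":0,"tz":0,"spin":0},{"grip":-1,"tx":0,"ty":0,"tz":0,"spin":0},{"grip":-1,"tx":0,"ty":0,"tz":0,"spin":0},{"grip":-1,"tx":0,"ty":0,"tz":0,"spin":0},{"grip":-1,"tx":0,"ty":0,"tz":0,"spin":0},{"grip":-1,"tx":0,"ty":0,"tz":0,"spin":0}]'
```

```text
clock: 8.63
tool_pos: [0.5696, -0.0689, 0.0657]
eef_rot: [0.991, -0.132, 0.0, 0.0]
contact_force: [-0.2, -0.4, -2.7]
opening: 0.498
finger_force: 30.0
clock: 9.3
tool_pos: [0.5696, -0.0689, 0.0657]
eef_rot: [0.991, -0.132, 0.0, 0.0]
contact_force: [0.4, -0.5, -1.9]
opening: 0.498
finger_force: 30.0
clock: 9.97
tool_pos: [0.5696, -0.0688, 0.0657]
eef_rot: [0.991, -0.132, -0.0, 0.0]
contact_force: [-0.2, -0.3, -1.8]
opening: 0.495
finger_force: 30.0
```

Now I'll lift about 17 cm straight up, drawing back slightly.

```bash

python3 -m creep '[{"grip":-1,"tx":-0.2,"ty":0,"tz":-0.6,"spin":0},{"grip":-1,"tx":-0.4,"ty":0,"tz":-1.4,"spin":0},{"grip":-1,"tx":-0.4,"ty":0,"tz":-2,"spin":0},{"grip":-1,"tx":-0.4,"ty":0,"tz":-2,"spin":0},{"grip":-1,"tx":-0.4,"ty":0,"tz":-2,"spin":0},{"grip":-1,"tx":-0.4,"ty":0,"tz":-2,"spin":0},{"grip":-1,"tx":-0.4,"ty":0,"tz":-2,"spin":0},{"grip":-1,"tx":-0.4,"ty":0,"tz":-2,"spin":0}]'; python3 -m creep '[{"grip":-1,"tx":-0.2,"ty":0,"tz":-1.6,"spin":0},{"grip":-1,"tx":0,"ty":0,"tz":-1,"spin":0},{"grip":-1,"tx":0,"ty":0,"tz":-0.5,"spin":0},{"grip":-1,"tx":0,"ty":0,"tz":0,"spin":0},{"grip":-1,"tx":0,"ty":0,"tz":0,"spin":0},{"grip":-1,"tx":0,"ty":0,"tz":0,"spin":0},{"grip":-1,"tx":0,"ty":0,"tz":0,"spin":0},{"grip":-1,"tx":0,"ty":0,"tz":0,"spin":0}]'
python3 -m creep '[{"grip":-1,"tx":0,"ty":0,"tz":0,"spin":0},{"grip":-1,"tx":0,"ty":0,"tz":0,"spin":0},{"grip":-1,"tx":0,"ty":0,"tz":0,"spin":0},{"grip":-1,"tx":0,"ty":0,"tz":0,"spin":0},{"grip":-1,"tx":0,"ty":0,"tz":0,"spin":0},{"grip":-1,"tx":0,"ty":0,"tz":0,"spin":0},{"grip":-1,"tx":0,"ty":0,"tz":0,"spin":0},{"grip":-1,"tx":0,"ty":0,"tz":0,"spin":0}]'
python3 - <<'E'
from h import *
p,d=optics.snapshot("scene");cv2.imwrite("pics/s3.png",cv2.resize(p[110:290,170:410,::-1],(800,600)))
E
```

```text
clock: 10.63
tool_pos: [0.5399, -0.0609, 0.2071]
eef_rot: [0.991, -0.132, -0.0, 0.0]
contact_force: [0.2, -0.6, -3.2]
opening: 0.497
finger_force: 30.0
clock: 11.3
tool_pos: [0.5383, -0.0604, 0.2358]
eef_rot: [0.991, -0.132, -0.001, 0.0]
contact_force: [-0.5, 0.5, -3.1]
opening: 0.493
finger_force: 30.0
clock: 11.97
tool_pos: [0.5387, -0.0604, 0.2367]
eef_rot: [0.991, -0.132, 0.0, 0.0]
contact_force: [-0.4, 0.1, -2.2]
opening: 0.497
finger_force: 30.0
```

View pics/s3.png

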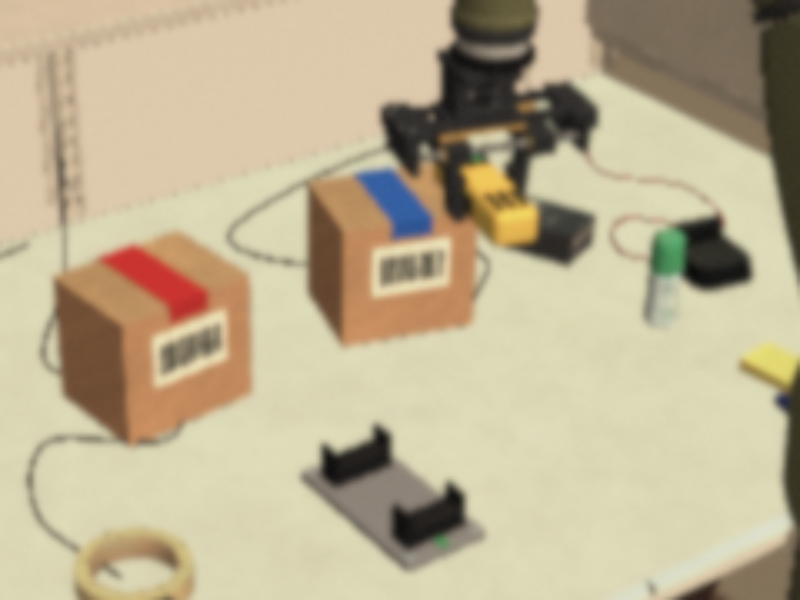

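The scanner at (500,205) is held level high above the desk, display up, with both parcels at (395,260) and (155,340) still in place. I'll hand in the job.

```bash
python3 -c "
from plant import workorder
print(workorder.finish_job())"
```

```text
the job is handed in; nothing more can be done
None
```

The job is handed in, with no verdict returned: the scanner was held for 2 s about 7 cm in front of the blue-taped parcel's label, then lifted level to about 0.24 m, where the gripper still holds it.

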